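# Slide a culture dish under the reader bridge and start the reading

## Task

Push the culture dish along the bench with the fingertips until it lies centred under the round lens of the low reader bridge, keeping it flat on the bench: do not pick it up, lift it or tip it. Then press the push button on the reader fully down, let it come back up and move clear. Leave the tally counter, the tissue booklet and the beaker where they are.

Things in the scene. Friction and masses are not known exactly. Their poses are not given: they have to be found in the camera images.
- dish: Covered round culture dish, cream with small spots, 91 mm across, 15 mm high, about 50 g, lying flat and loose on the bench at one of the two open ends of the tunnel, to the left or the right of the reader. Origin: centre of its underside, z up. It slides easily and stops at once when no longer pushed.
- reader: Low bridge fixed to the bench: aluminium plate 162 x 50 mm, top at 27 mm, on two grey legs. Origin: on the bench straight under the lens; z up, own x away from the robot (turned up to 0.3 rad), own y along the tunnel, open at both ends. Tunnel: x -54 to 54, y -25 to 25 mm, 21 mm high, floor is the bench, no stop inside. The wider near leg (x -94 to -54 mm) carries the button.
- lens (a point): Centre of the round lens (36 mm, in a black ring 46 mm across and 6 mm high) at the plate's top, 27 mm over the bench, straight above the reader's origin. A dish centred under it sticks out about 20 mm at both ends of the tunnel, so fingertips need not go under the plate.
- button_top (a point): Centre of the top face of the grey round push button (22 mm across, in a small black housing) on the near end of the reader; it moves with the button. It is pressed straight down.
- button (a joint): Travel of the push button in m: 0 is up, 0.006 fully down; spring, about 4 N at full depth, it comes back up by itself.
- tally: Tally counter, a flat round metal thing 50x61x17 mm, lying loose on the other side of the reader from the dish. Origin: centre of its underside. To be left alone.
- tissue: Booklet of lens tissue, 50x74x10 mm, loose, lying beyond the reader. Origin: centre of its underside. To be left alone.
- glass_beaker: Low clear beaker with a few thin sticks standing in it, 50 mm across, 70 mm high with the sticks, loose, standing beyond the reader on the right. Origin: centre of its underside. To be left alone.
There are look-alikes about, which are no part of the job. Of the things like the dish, leave any that is brown; of the rest the smaller one is meant. What is shaped like the reader but red is not meant.

How it is judged (in metres and radians):
On the way, in this order (a step that is already met when the one before it is completed fails the run):
1. the dish lies flat on the bench, its centre within 14 mm of the point straight under the lens (horizontal distance between dish and lens below 0.014 m and angle between dish's own z axis and vertical below 0.06 rad and height (world z) of dish below 0.004 m), for 0.2 s.
2. the button is pressed down (at least 4.5 of its 6 mm) with the dish still centred under the lens (value of joint button above 0.0045 m and horizontal distance between dish and lens below 0.014 m), for 0.05 s.
At the end, for the whole second after the job is handed in: The dish is at rest, flat on the bench (tilt under 0.06 rad), its centre within 14 mm horizontally of the lens centre; the button is up again (under 2 mm) (all of step 1 and value of joint button below 0.002 m and linear speed of dish below 0.01 m/s); the robot touches nothing.
It fails at once if the dish is lifted (more than 8 mm off the bench) or tipped (more than 0.15 rad) (height (world z) of dish above 0.008 m or angle between dish's own z axis and vertical above 0.15 rad).
It fails at once if the tally counter is moved by more than 20 mm (distance of tally from where it was at the start of the episode above 0.02 m).
It fails at once if the tissue booklet is moved by more than 20 mm (distance of tissue from where it was at the start of the episode above 0.02 m).
It fails at once if the beaker is moved by more than 20 mm (distance of glass_beaker from where it was at the start of the episode above 0.02 m).
It also fails if it takes over 61 s, if anything falls off the work surface, if the arm or the gripper's body presses on something with over 40 N, if the wrist force passes 120 N, or if a joint passes its speed limit or range.

## Robot

A 6-joint arm with a two-finger parallel gripper is mounted at the origin on a cart in front of the work surface, level with it; the furniture and walls round the work are solid. World frame = base frame: x ahead of the robot, y to its left, z up, the work surface at z = 0. Lengths are in m, angles in degrees, forces in N, time in s.
With the tool pointing down it reaches from about 0.35 to 0.8 m from the base axis. Payload 7.3 kg.
Tool frame: the origin (TCP) lies midway between the tips of the shut fingers; the grasp point (between the pads) lies 19 mm behind it (robot.grip_depth is the distance from the TCP to the grasp point, in m); y points along the fingers, x is the direction in which the jaws open and shut, and the axes are right-handed (so a half turn about y gives the same grasp; the last joint's range is limited). The gripper opens to 85 mm and grips with 20 to 120 N. Pads are 22 mm wide; open, the fingers measure 114 mm over their backs; the gripper's body (76 mm by 85 mm) begins 54 mm behind the grasp point. The pads swing forward as they close: fully open they stand 13 mm farther back than shut.
Start: joints at [68.64, 19.595, 87.324, -0, 73.075, -8.365], TCP at [0.118, 0.512, 0.231] pointing down, gripper open.
Joint ranges: [-145.02, 145.02], [-44.19, 115.74], [2.07, 154.8], [-57.11, 237.11], [16.16, 152.29], [-177.93, 177.93]. Speed limits (degrees/s): [147.25, 147.25, 180, 180, 180, 180].

## Interface

Orientations are given as a 3x3 rotation matrix whose columns are the frame's x, y, z axes.
In Python, from bench import robot gives the robot as it stands.
- The arm moves only by the shell command python3 -m inch 'ROWS' [OPENING] [FORCE]. ROWS is JSON, a list of rows, each a list of 4 numbers: the shift along the tool's x, y, z normalised to -1 to 1, where 1 is 30 mm, then the turn about the tool's y normalised to -1 to 1, where 1 is 6 degrees. A call has 1 to 12 rows; each row shifts and turns the commanded pose from where the row before left it, along the tool's axes as they then stand; what a row does not reach is not made up. A row lasts 1/12 s, in which the tool goes at most 41.7 mm and 7.16 degrees, less where a joint would pass 70% of its speed; a pose out of reach is approached as far as the arm can. A call with a number of a shift or a turn outside -1 to 1 is refused whole. A call with a gripper value outside its range is refused whole. OPENING is the closure, from 0 (fully open) to 1 (shut), set as the call begins (- or left out, the last holds). The fingers move at their own pace and stop on an object; FORCE is the grip in N (left out, the last holds). Time passes only in rows, so rows that do not move let the fingers close. It gives the time, the measured TCP pose, the force and the opening at its end, in the units of the state.
- robot.state(): the state, without advancing time (a new reading comes with each control period).
- robot.camera(name): name is "scene" or "top" or "wrist"; returns a dict with "frame" (420x560x3 uint8, red, green, blue), "z_map" (420x560 float32, m along the optical axis (not along the pixel's ray), 0 where there is no reading), "vfov" (degrees; the focal length in pixels is half the picture's height over the tangent of half this angle, whatever the lens; pixels are square), "cx", "cy" (the principal point, pixels), "pose" (4x4, takes a point from camera to world coordinates). Camera axes: x right, y down, z forward; pixel columns grow to the right and rows downward; lengths in m; the calibration is good to about 2 mm. A picture is of the moment at which its call begins.
- robot.close_job(): hands the job in, once; it reports no verdict.
The state is a dict: "clock": time; "qpos": joint angles; "joint_vel": joint speeds; "tau": joint torques, N m; "tool_pos": TCP position; "eef_rot": TCP orientation; "contact_force": force on the tool from outside, world axes, zero at the start; "wrist_torque": the same for the moment, N m; "grip_width": finger opening in m.
Only numpy, scipy, OpenCV 4.12 (cv2) and the standard library are available. Lean on these libraries where they do the work, as an engineer would, in place of code of your own. Each camera call takes 0.05 s, during which the arm holds its last target. There are 200 camera calls.

## Working session

There is one attempt and no reset: what is moved stays moved. The work goes in short steps, Python scripts to look and compute and a shell command to move; the robot and the scene stay as the last step left them, time stands still between calls to the robot, and variables do not carry over. Pictures are saved under pics/ and viewed, about 8 in all and at most 12, crops included, and the job is handed in when it is done.

```bash
mkdir -p pics; ls; cat > h.py <<'E'
import numpy as np, cv2
from bench import robot
def cam(n):
    c=robot.camera(n); c['f']=c['frame'].shape[0]/2/np.tan(np.radians(c['vfov'])/2); return c
def pts(c):
    z=c['z_map']; v,u=np.indices(z.shape)
    P=np.stack([(u-c['cx'])/c['f']*z,(v-c['cy'])/c['f']*z,z],-1)
    return P@c['pose'][:3,:3].T+c['pose'][:3,3]
def ray(c,u,v,h):
    d=c['pose'][:3,:3]@np.array([(u-c['cx'])/c['f'],(v-c['cy'])/c['f'],1]); o=c['pose'][:3,3]
    return o+d*(h-o[2])/d[2]
def save(n,im,s=1):
    cv2.imwrite('pics/'+n,cv2.cvtColor(cv2.resize(im,None,fx=s,fy=s,interpolation=cv2.INTER_CUBIC),cv2.COLOR_RGB2BGR))
E
python3 - <<'E'
from h import *
c=cam('top'); save('top.png',c['frame'],1.4); print(c['pose'].round(3),c['f'],c['cx'],c['cy'])
c=cam('scene'); save('scene.png',c['frame'],1.4); print(c['pose'].round(3))
s=robot.state(); print(s)
E
```

```text
pics
[[ 0.012 -0.996  0.092  0.453]
 [-1.    -0.012  0.003 -0.006]
 [-0.002 -0.092 -0.996  1.423]
 [ 0.     0.     0.     1.   ]] 540.9882580366802 279.01955983633616 216.26686450456398
[[ 0.568 -0.573  0.592 -0.305]
 [-0.823 -0.397  0.405 -0.606]
 [ 0.003 -0.717 -0.697  1.132]
 [ 0.     0.     0.     1.   ]]
{'clock': 0.1, 'qpos': array([ 6.86406894e+01,  1.96326755e+01,  8.73712587e+01, -3.36909318e-04,
        7.30739232e+01, -8.36530159e+00]), 'joint_vel': array([-0.0226267 , -0.08591795, -0.11501707, -0.04590685,  0.03111301,
        0.07973932]), 'tau': array([ 1.79717008e-03, -4.34443796e+01, -2.46494222e+01, -2.90551961e-04,
        4.69874911e-03,  2.11617117e-05]), 'tool_pos': array([0.11789847, 0.51123255, 0.23069639]), 'eef_rot': array([[ 2.24847169e-01, -4.89682004e-04, -9.74393920e-01],
       [ 9.74393114e-01, -1.26758339e-03,  2.24847620e-01],
       [-1.34522938e-03, -9.99999077e-01,  1.92130236e-04]]), 'contact_force': array([-0.4777774 , -1.07212909, -0.25169318]), 'wrist_torque': array([ 0.06495942, -0.02294243, -0.01278772]), 'grip_width': 0.0853578656581741}
```

View pics/top.png

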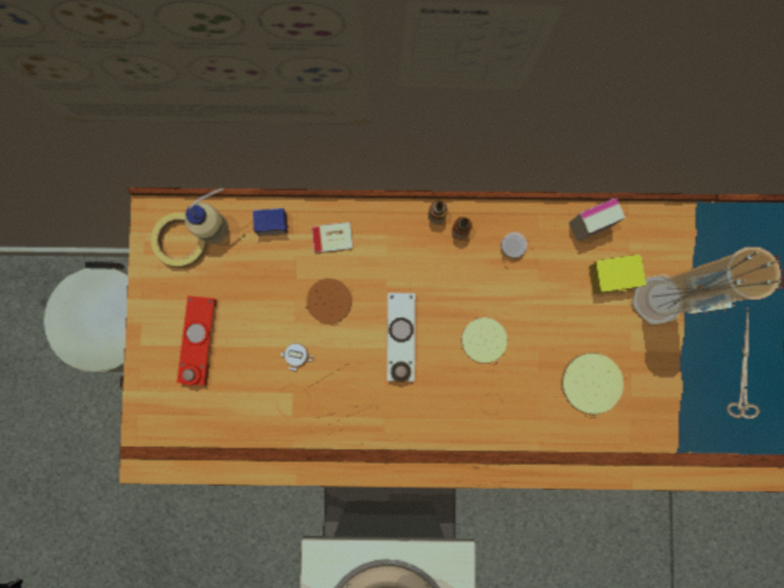

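View pics/scene.png

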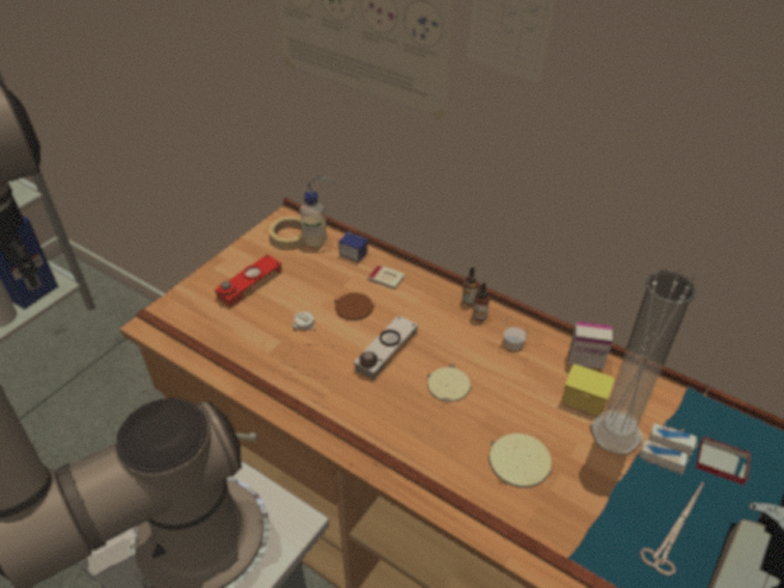

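The small cream dish is at about (485,340) in the 1.4x top picture. The look-alikes are:
- a larger cream dish at (593,383)
- a brown one at (329,301)
- a red reader at (196,340)

The white reader is at (401,338), with its lens at (401,330) and button at (401,371). The tally counter is at (296,356), the tissue at (333,237) and the beaker at (514,246). I choose the small cream dish and the white reader, so the push goes to the left (+y).

```bash
python3 - <<'E'
from h import *
c=cam('top'); im=c['frame']; P=pts(c)
hsv=cv2.cvtColor(im,cv2.COLOR_RGB2HSV)
def comps(m,name,h,amin=80):
    n,l,st,ce=cv2.connectedComponentsWithStats(m.astype(np.uint8))
    for i in range(1,n):
        if st[i,4]<amin: continue
        q=P[l==i]; w=ray(c,*ce[i],h)
        k=cv2.minAreaRect(np.argwhere(l==i)[:,::-1].astype(np.float32))
        hw=[ray(c,*b,h)[:2].round(3).tolist() for b in cv2.boxPoints(k)]
        print(name,st[i],ce[i].round(1),w.round(4),'zmed',np.median(q[:,2]).round(4),'box',hw)
H,S,V=[hsv[...,i].astype(int) for i in range(3)]
roi=np.zeros(H.shape,bool); roi[190:310,260:460]=1
print('dish px',hsv[243,346],'plate',hsv[220,286],'lens',hsv[235,286],'bench',hsv[270,346])
comps(roi&(H>24)&(H<45)&(S>40)&(V>120),'cream',.015)
comps(roi&(S<45)&(V>130),'plate',.027)
x,y,w,h=255,195,130,100
save('crop.png',im[y:y+h,x:x+w],6)
E
```

```text
dish px [ 35  67 174] plate [ 78  18 189] lens [ 15  14 146] bench [ 17 162 176]
cream [426 190  34  18 544] [442.7 197.8] [ 0.6371 -0.4301  0.015 ] zmed 0.0582 box [[0.657, -0.387], [0.658, -0.473], [0.613, -0.472], [0.612, -0.386]]
cream [330 227  32  32 814] [345.6 242.7] [ 0.5165 -0.1759  0.015 ] zmed 0.0054 box [[0.557, -0.135], [0.558, -0.216], [0.477, -0.216], [0.476, -0.135]]
cream [ 402  252   43   44 1454] [423.2 273.6] [ 0.439  -0.3764  0.015 ] zmed 0.0073 box [[0.438, -0.3], [0.515, -0.377], [0.439, -0.454], [0.362, -0.376]]
plate [277 209  20  25 359] [286.  219.1] [ 0.5751 -0.02    0.027 ] zmed 0.0265 box [[0.601, 0.004], [0.602, -0.046], [0.539, -0.046], [0.539, 0.003]]
plate [281 229  12  13 114] [286.1 235.1] [ 0.5336 -0.0206  0.027 ] zmed 0.0265 box [[0.534, 0.0], [0.555, -0.02], [0.534, -0.041], [0.513, -0.021]]
plate [277 238  19  34 383] [286. 253.] [ 0.4875 -0.0209  0.027 ] zmed 0.0267 box [[0.526, 0.003], [0.526, -0.044], [0.442, -0.045], [0.441, 0.002]]
```

View pics/crop.png

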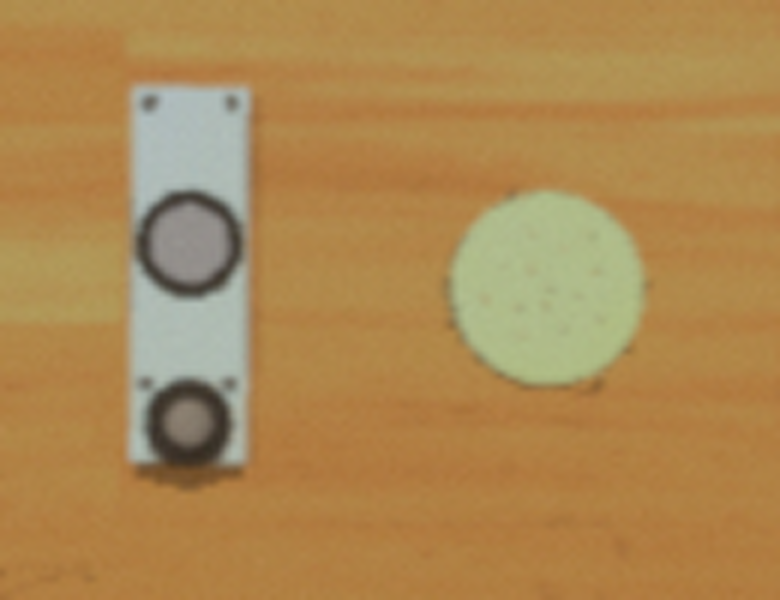

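The crop confirms the cream dish with small spots and the white reader. The lens is at world (0.534, -0.021), the dish at (0.5165, -0.176), and the reader's yaw is about 0. I'll swing in an arc at height, with the fingers half closed to make a two-point cradle.

```bash
python3 -m inch '[[0,0,-0.5,0.3],[0,0,-1,0.545],[0,0,-1,0.545],[0,0,-1,0.545],[0,0,-1,0.545],[0,0,-1,0.545],[0,0,-1,0.545],[0,0,-1,0.545],[0,0,-1,0.545],[0,0,-1,0.545],[0,0,-1,0.545],[0,0,-1,0.545]]' 0.47 30; python3 -m inch '[[0,0,-1,0.545],[0,0,-1,0.545],[0,0,-1,0.545],[0,0,-1,0.545],[0,0,-1,0.545],[0,0,-1,0.545],[0,0,-1,0.545],[0,0,-1,0.545],[0,0,-1,0.545],[0,0,-1,0.545],[0,0,-1,0.545],[0,0,-0.5,0.3]]'
```

```text
clock: 1.15
tool_pos: [0.4115, 0.3392, 0.231]
eef_rot: [[0.776, -0.0, -0.63], [0.63, -0.0, 0.776], [-0.0, -1.0, 0.0]]
contact_force: [0.6, 1.1, 0.2]
grip_width: 0.0452
clock: 2.15
tool_pos: [0.5379, 0.0231, 0.2309]
eef_rot: [[1.0, -0.0, -0.021], [0.021, -0.001, 1.0], [-0.001, -1.0, -0.001]]
contact_force: [0.1, 0.7, -0.4]
grip_width: 0.0452
```

```bash
python3 - <<'E'
from h import *
c=cam('wrist'); save('w1.png',c['frame'],1.2); print(c['pose'].round(3),c['f']); np.savez('w1.npz',P=pts(c),**{k:c[k] for k in('frame','pose','f','cx','cy')})
E
```

```text
[[ 1.     0.021  0.006  0.537]
 [ 0.022 -0.959 -0.283  0.094]
 [ 0.     0.283 -0.959  0.374]
 [ 0.     0.     0.     1.   ]] 314.64218427961293
```

View pics/w1.png

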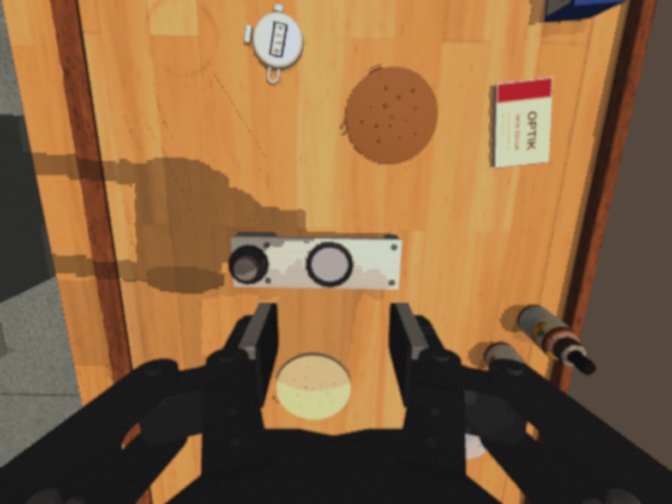

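The wrist view shows the reader with its lens at (329,264) and button at (245,265), the cream dish at (313,386) between the fingers, and the brown dish and tally counter beyond. I'll measure these.

```bash
python3 - <<'E'
from h import *
c=np.load('w1.npz'); P=c['P']
for n,u,v in(('lens',329,264),('button',244,267),('housing',244,250),('dish',313,395),('bench',330,330),('plate',375,262)):
    u/=1.2;v/=1.2; i,j=int(v),int(u); q=P[i-2:i+3,j-2:j+3].reshape(-1,3); print(n,np.median(q,0).round(4))
for n,u,v,h in(('lens',329,264,.033),('lens27',329,264,.027),('dish',313,386,.015),('cornerNL',232,235,.027),('cornerNR',233,287,.027),('cornerFL',400,238,.027),('cornerFR',400,289,.027)):
    print(n,ray(c,u/1.2,v/1.2,h).round(4))
m=(abs(P[...,0]-.464)<.03)&(abs(P[...,1]+.02)<.03)&(P[...,2]>.033)
q=P[m]; print(len(q),q[:,2].max(),np.percentile(q[:,2],[10,50,90]),q.mean(0),q[q[:,2]>.04].mean(0) if (q[:,2]>.04).any() else '')
E
```

```text
lens [ 0.5358 -0.0209  0.0258]
button [ 0.4589 -0.0172  0.0492]
housing [ 0.457  -0.0041  0.0389]
dish [ 0.5194 -0.1854  0.0058]
bench [ 5.384e-01 -1.056e-01  2.000e-04]
plate [ 0.5797 -0.0169  0.0272]
lens [ 0.536  -0.0185  0.033 ]
lens27 [ 0.536  -0.0205  0.027 ]
dish [ 0.5209 -0.1669  0.015 ]
cornerNL [0.4438 0.0063 0.027 ]
cornerNR [ 0.442  -0.0464  0.027 ]
cornerFL [0.6027 0.0069 0.027 ]
cornerFR [ 0.6065 -0.0449  0.027 ]
894 0.3037696643708864 [0.0378581  0.03958222 0.04941165] [ 0.4618859  -0.01685172  0.05107065] [ 0.46254659 -0.01626667  0.06685173]
```

```bash
python3 -m inch '[[-0.1,0,-1,0.1],[-0.1,0,-1,0],[-0.1,0,-1,0],[-0.1,0,-1,0],[-0.1,0,-1,0],[-0.1,0,-1,0],[-0.1,0,-1,0],[0,0,-1,0],[0,0,-1,0],[0,0,-0.5,0],[0,0,0,0]]'
```

```text
clock: 3.12
tool_pos: [0.521, -0.2616, 0.2306]
eef_rot: [[1.0, -0.001, -0.012], [0.012, -0.0, 1.0], [-0.001, -1.0, -0.0]]
contact_force: [-0.5, 0.0, 0.6]
grip_width: 0.0454
```

```bash
python3 -m inch '[[0,1,0,0],[0,1,0,0],[0,1,0,0],[0,1,0,0],[0,1,0,0],[0,1,0,0],[0,1,0,0],[0,0.3,0,0],[0,0,0,0],[0,0,0,0]]'; python3 -m inch '[[0,0.1,0,0],[0,0.1,0,0],[0,0,0,0],[0,0,0,0]]'
python3 - <<'E'
from h import *
c=cam('wrist'); save('w2.png',c['frame'],1.2); P=pts(c); np.savez('w2.npz',P=P,**{k:c[k] for k in('frame','pose','f','cx','cy')})
print(c['pose'].round(3))
E
```

```text
clock: 3.95
tool_pos: [0.5218, -0.2584, 0.013]
eef_rot: [[1.0, 0.0, -0.016], [0.016, 0.0, 1.0], [0.0, -1.0, 0.0]]
contact_force: [1.0, 0.3, 1.2]
grip_width: 0.0452
clock: 4.28
tool_pos: [0.5216, -0.2593, 0.0071]
eef_rot: [[1.0, 0.001, -0.015], [0.015, -0.001, 1.0], [0.001, -1.0, -0.001]]
contact_force: [-0.6, -1.2, 0.6]
grip_width: 0.0454
[[ 1.     0.015  0.006  0.521]
 [ 0.016 -0.959 -0.282 -0.188]
 [ 0.002  0.282 -0.959  0.15 ]
 [ 0.     0.     0.     1.   ]]
```

View pics/w2.png

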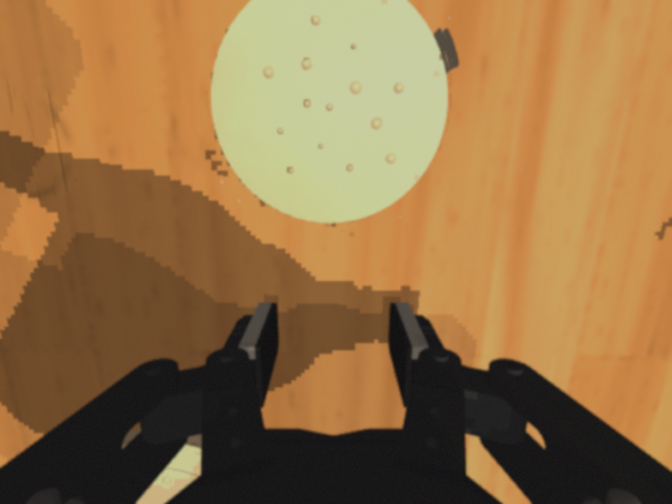

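The dish is ahead at (330,100). The cream disc is the agar inside a clear 91 mm dish, which explains the depth of about 6 mm. The fingertips are at (268,305) and (400,305), and the dish is well centred between them.

```bash
python3 - <<'E'
from h import *
c=np.load('w2.npz'); P=c['P']
for a,b in((190,235),(320,350)):
    q=P[245:300,a:b].reshape(-1,3); q=q[q[:,2]>.003]; print('tip lowest',np.percentile(q[:,2],[0,2,5,20]).round(4),'y',q[:,1].max().round(4),'x',q[:,0].min().round(4),q[:,0].max().round(4))
e=[ray(c,u/1.2,95/1.2,.006) for u in(211,448)]; b=ray(c,330/1.2,222/1.2,.006); print('dish edges',np.round(e,4),'back',b.round(4))
E
```

```text
tip lowest [0.0089 0.0126 0.0147 0.0215] y -0.1881 x 0.4863 0.5212
tip lowest [0.0086 0.0116 0.0139 0.0197] y -0.1881 x 0.5212 0.5559
dish edges [[ 0.4781 -0.1735  0.006 ]
 [ 0.5619 -0.1721  0.006 ]] back [ 0.5208 -0.2185  0.006 ]
```

```bash
python3 -m inch '[[0,0.13,0,0],[0,0,0.5,0],[0,0,0.4,0],[0,0,0.2,0],[0.05,0,0.3,0],[0.06,0,0.3,0],[0.06,0,0.3,0],[0.06,0,0.3,0],[0.06,0,0.3,0],[0.06,0,0.3,0],[0,0,0,0],[0,0,0,0]]'
python3 - <<'E'
from h import *
c=cam('wrist'); save('w3.png',c['frame'],1.2); P=pts(c); np.savez('w3.npz',P=P,**{k:c[k] for k in('frame','pose','f','cx','cy')})
E
```

```text
clock: 5.33
tool_pos: [0.5306, -0.1713, 0.0024]
eef_rot: [[1.0, 0.0, -0.016], [0.016, 0.0, 1.0], [0.0, -1.0, 0.0]]
contact_force: [0.2, 0.4, 0.1]
grip_width: 0.0452
```

View pics/w3.png

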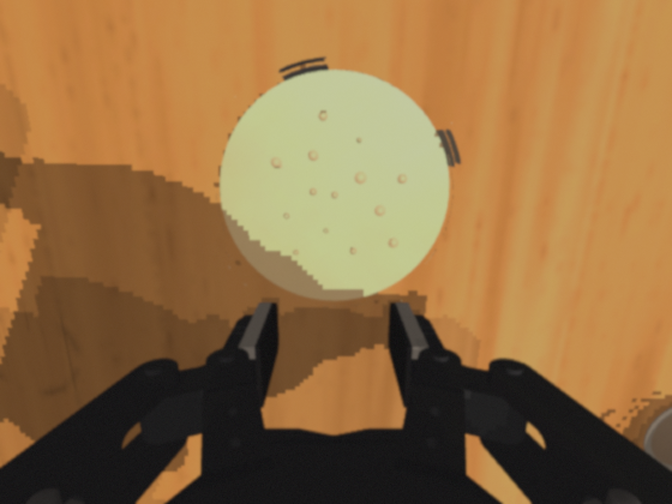

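The dish is now in the finger cradle, centred at (335,185), flat and undisturbed.

```bash
cat > dish.py <<'E'
from h import *
def dish(c):
    hsv=cv2.cvtColor(np.ascontiguousarray(c['frame']),cv2.COLOR_RGB2HSV)
    m=cv2.inRange(hsv,(24,40,70),(48,140,255))
    n,l,st,ce=cv2.connectedComponentsWithStats(m); i=1+st[1:,4].argmax()
    cn=max(cv2.findContours((l==i).astype(np.uint8),0,1)[0],key=len)[:,0]
    cn=cv2.convexHull(cn)[:,0]
    W=np.array([ray(c,u,v,.0058)[:2] for u,v in cn])
    A=np.c_[2*W,np.ones(len(W))]; s=np.linalg.lstsq(A,(W**2).sum(1),rcond=None)[0]
    return s[:2],np.sqrt(s[2]+s[0]**2+s[1]**2)
E
python3 - <<'E'
from dish import *
for f in('w2.npz','w3.npz'):
    c=np.load(f); print(dish(c))
c=np.load('w3.npz')
e=[ray(c,u/1.2,185/1.2,.006) for u in(221,450)]; print(np.round(e,4), ray(c,336/1.2,69/1.2,.006).round(4),ray(c,336/1.2,300/1.2,.006).round(4))
E
```

```text
(array([ 0.51986227, -0.17649189]), np.float64(0.042006585046567194))
(array([ 0.53177813, -0.1183811 ]), np.float64(0.04145621122912557))
[[ 0.4898 -0.1166  0.006 ]
 [ 0.5734 -0.1151  0.006 ]] [ 0.531  -0.0772  0.006 ] [ 0.5327 -0.1613  0.006 ]
```

```bash
python3 -m inch '[[0.03,0,0.3,0],[0.03,0,0.3,0],[0.03,0,0.3,0],[0.03,0,0.3,0],[0.03,0,0.3,0],[0,0,0.3,0],[0,0,0.3,0],[0,0,0.3,0],[0,0,0.3,0],[0,0,0,0],[0,0,0,0]]'
python3 - <<'E'
from dish import *
c=cam('wrist'); save('w4.png',c['frame'],1.2); P=pts(c); np.savez('w4.npz',P=P,**{k:c[k] for k in('frame','pose','f','cx','cy')})
E
```

```text
clock: 6.3
tool_pos: [0.5337, -0.0902, 0.0024]
eef_rot: [[1.0, -0.0, -0.016], [0.016, 0.0, 1.0], [-0.0, -1.0, 0.0]]
contact_force: [-0.5, -0.1, -0.5]
grip_width: 0.0454
```

View pics/w4.png

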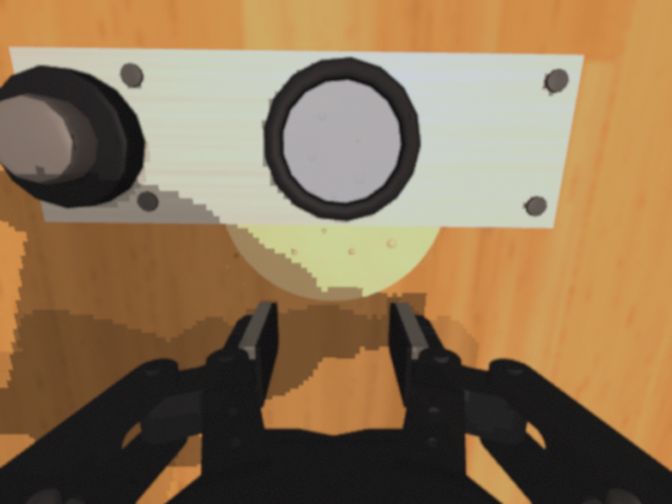

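The dish is entering the tunnel: its visible back edge is at (335,300) and the lens is at (342,140).

```bash
python3 - <<'E'
from dish import *
c=np.load('w4.npz')
print('back',ray(c,335/1.2,300/1.2,.006).round(4)); P=c['P']
print('lens',ray(c,342/1.2,141/1.2,.027).round(4), 'ring outer',ray(c,342/1.2,139/1.2,.033).round(4), np.median(P[110:125,278:292].reshape(-1,3),0).round(4))
for n,u,v in(('plNear',335,223),('plFar',335,50.5)): print(n,ray(c,u/1.2,v/1.2,.027).round(4))
h=[ray(c,u/1.2,v/1.2,.027).round(4) for u,v in((132,75),(556,81),(148,201),(536,206))];print('screws',h)
print('but',np.median(P[105:125,8:45].reshape(-1,3),0).round(4))
E
```

```text
back [ 0.5353 -0.0802  0.006 ]
lens [ 0.5362 -0.0192  0.027 ] ring outer [ 0.536  -0.0187  0.033 ] [ 0.536  -0.0191  0.0262]
plNear [ 0.5345 -0.0444  0.027 ]
plFar [0.5336 0.0052 0.027 ]
screws [array([ 0.4755, -0.0021,  0.027 ]), array([ 0.5974, -0.0016,  0.027 ]), array([ 0.4758, -0.0384,  0.027 ]), array([ 0.5977, -0.0378,  0.027 ])]
but [ 0.4601 -0.0197  0.0492]
```

```bash
python3 -m inch '[[0.03,0,0.25,0],[0.02,0,0.25,0],[0,0,0.12,0],[0,0,0,0],[0,0,0,0]]'
python3 - <<'E'
from dish import *
c=cam('wrist'); P=pts(c); f=c['frame']; save('w5.png',f,1.2)
hsv=cv2.cvtColor(f,cv2.COLOR_RGB2HSV); m=cv2.inRange(hsv,(24,40,70),(48,140,255)); m[:, :150]=0; m[:,420:]=0
n,l,st,ce=cv2.connectedComponentsWithStats(m); i=1+st[1:,4].argmax(); b=st[i]; print(b)
W=[]
for u in range(b[0]+3,b[0]+b[2]-3,3):
    v=np.where(l[:,u]==i)[0]
    W.append(ray(c,u,v.max()+.5,.0058)[:2])
W=np.array(W); g=lambda p:np.hypot(*(W-p).T)-.042
from scipy.optimize import least_squares
r=least_squares(g,[.535,-.02],loss='soft_l1',f_scale=.001); print('dish',r.x,'res',np.abs(r.fun).mean())
E
```

```text
clock: 6.77
tool_pos: [0.5349, -0.0719, 0.0024]
eef_rot: [[1.0, -0.0, -0.016], [0.016, 0.0, 1.0], [-0.0, -1.0, 0.0]]
contact_force: [0.7, -0.4, -0.3]
grip_width: 0.0455
[ 203   60  151   41 4147]
dish [ 0.53552053 -0.03303008] res 0.0027011560436434024
```

View pics/w5.png

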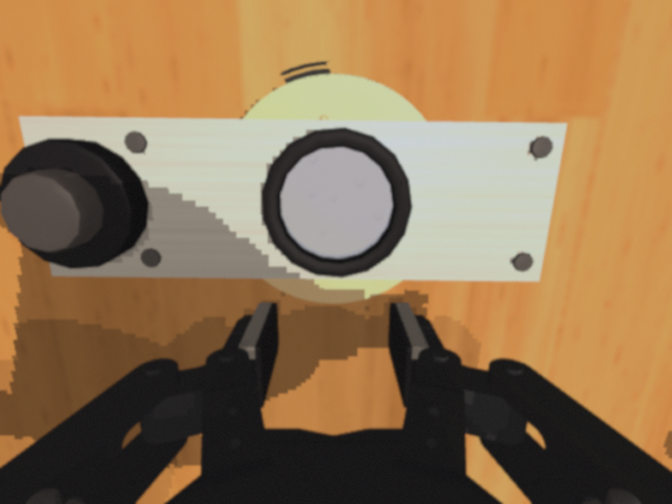

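The dish shows on both sides of the plate, with its front at (336,73) and back at (336,301). My fit mixed up the arcs, so I'll use both edges.

```bash
python3 - <<'E'
from h import *
c=cam('wrist')
a,b=ray(c,336/1.2,73/1.2,.006),ray(c,336/1.2,302/1.2,.006); print(a.round(4),b.round(4),'centre',((a+b)/2).round(4))
print('lens',ray(c,336.5/1.2,203/1.2,.027).round(4),'chord', ray(c,240/1.2,120/1.2,.006).round(4),ray(c,430/1.2,122/1.2,.006).round(4))
E
```

```text
[0.5354 0.0208 0.006 ] [ 0.537  -0.0629  0.006 ] centre [ 0.5362 -0.0211  0.006 ]
lens [ 0.5362 -0.0199  0.027 ] chord [0.5023 0.0053 0.006 ] [0.5685 0.0057 0.006 ]
```

The dish is at about (0.536, -0.021) and the lens at (0.536, -0.020), so it is centred to about 1-2 mm. Next I back straight off, rise and shut the fingers for the button.

```bash
python3 -m inch '[[0,0,-0.2,0],[0,0,-0.5,0],[0,0,-0.5,0],[0,-0.5,0,0],[0,-1,0,0],[0,-1,0,0],[0,-1,0,0],[0,0,0,0]]'; python3 -m inch '[[-0.5,0,0.5,0],[-0.5,0,0.5,0],[-0.5,0,0.5,0],[-0.5,0,0.5,0],[-0.4,0,0.5,0],[0,0,0.3,0],[0,0,0,0],[0,0,0,0],[0,0,0,0]]' 1 30
python3 - <<'E'
from h import *
c=cam('wrist'); save('w6.png',c['frame'],1.2); P=pts(c); np.savez('w6.npz',P=P,**{k:c[k] for k in('frame','pose','f','cx','cy')})
E
```

```text
clock: 7.53
tool_pos: [0.5386, -0.11, 0.1132]
eef_rot: [[1.0, 0.01, -0.015], [0.015, -0.003, 1.0], [0.01, -1.0, -0.004]]
contact_force: [0.8, -0.4, 0.2]
grip_width: 0.0454
clock: 8.28
tool_pos: [0.4633, -0.0261, 0.1074]
eef_rot: [[1.0, 0.001, -0.015], [0.015, -0.0, 1.0], [0.001, -1.0, -0.0]]
contact_force: [-0.6, 1.2, -0.0]
grip_width: 0.0001
```

View pics/w6.png

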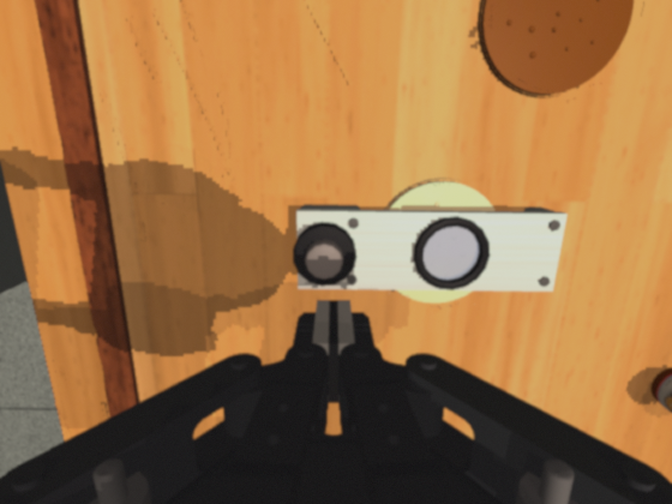

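```bash
python3 - <<'E'
from h import *
c=np.load('w6.npz'); P=c['P']
q=P[190:240,245:297].reshape(-1,3); t=q[(q[:,2]>.045)&(q[:,2]<.054)]; print(len(t),t.mean(0).round(4),t.min(0).round(4),t.max(0).round(4))
print('button top ray',ray(c,324/1.2,264/1.2,.049).round(4),'lens',ray(c,452/1.2,252/1.2,.027).round(4))
a,b=ray(c,443/1.2,180/1.2,.006),ray(c,443/1.2,302/1.2,.006); print('dish',a.round(4),b.round(4))
E
```

```text
750 [ 0.4591 -0.0191  0.0487] [ 0.4484 -0.03    0.045 ] [ 0.4695 -0.0093  0.0514]
button top ray [ 0.4593 -0.0215  0.049 ] lens [ 0.5378 -0.0198  0.027 ]
dish [0.534  0.0219 0.006 ] [ 0.5424 -0.0625  0.006 ]
```

The dish is still centred after the retreat (its front and back edges average y = -0.020). The button top is at (0.459, -0.0195, 0.049). I'll line up and press in stages.

```bash
python3 -m inch '[[-0.14,0,0.21,0],[0,0,0,0],[0,0.6,0,0],[0,0.6,0,0],[0,0.5,0,0],[0,0.1,0,0],[0,0,0,0],[0,0,0,0],[0,0,0,0]]'
```

```text
clock: 9.08
tool_pos: [0.4586, -0.0193, 0.0542]
eef_rot: [[1.0, 0.002, -0.015], [0.015, -0.0, 1.0], [0.002, -1.0, -0.0]]
contact_force: [0.1, 0.4, -0.1]
grip_width: -0.0002
```

```bash
for i in 1; do python3 -m inch '[[0,0.1,0,0],[0,0.1,0,0],[0,0.1,0,0],[0,0,0,0],[0,0,0,0]]'; done; python3 -m inch '[[0,0.06,0,0],[0,0,0,0],[0,0,0,0]]'
```

```text
clock: 9.5
tool_pos: [0.4585, -0.0192, 0.0446]
eef_rot: [[1.0, 0.001, -0.015], [0.015, -0.0, 1.0], [0.001, -1.0, -0.0]]
contact_force: [1.6, 0.2, 3.3]
grip_width: -0.0
clock: 9.75
tool_pos: [0.4585, -0.0192, 0.043]
eef_rot: [[1.0, 0.001, -0.015], [0.015, -0.0, 1.0], [0.001, -1.0, -0.0]]
contact_force: [1.8, -0.6, 5.7]
grip_width: 0.0001
```

```bash
python3 -m inch '[[0,0.04,0,0],[0,0,0,0],[0,0,0,0]]';  python3 -m inch '[[0,0.04,0,0],[0,0,0,0],[0,0,0,0]]'
```

```text
clock: 10.0
tool_pos: [0.4586, -0.0192, 0.0428]
eef_rot: [[1.0, 0.002, -0.015], [0.015, -0.0, 1.0], [0.002, -1.0, -0.0]]
contact_force: [-2.6, 0.9, 17.4]
grip_width: -0.0002
clock: 10.25
tool_pos: [0.4587, -0.0192, 0.0425]
eef_rot: [[1.0, 0.003, -0.015], [0.015, -0.001, 1.0], [0.003, -1.0, -0.001]]
contact_force: [-6.0, 1.4, 29.1]
grip_width: -0.0002
```

The button has bottomed out: the force rose sharply to 29 N at z = 0.0425, about 6 mm below where the top stood. I'll release and move clear.

```bash
python3 -m inch '[[0,-0.2,0,0],[0,-0.5,0,0],[0,-1,0,0],[0,-1,0,0],[0,-1,0,0],[0,-1,-0.5,0],[0,0,-1,0],[0,0,-1,0],[0,0,-1,0],[0,0,0,0],[0,0,0,0],[0,0,0,0]]'
python3 - <<'E'
from h import *
c=cam('wrist'); save('w7.png',c['frame'],1.2); P=pts(c)
q=P.reshape(-1,3); q=q[(np.hypot(q[:,0]-.459,q[:,1]+.0195)<.008)]; print('button',len(q),np.median(q,0).round(4))
t=cam('top'); save('top2.png',t['frame'][140:300,170:430],3)
np.savez('w7.npz',P=P,**{k:c[k] for k in('frame','pose','f','cx','cy')})
E
```

```text
clock: 11.25
tool_pos: [0.4589, -0.1235, 0.1806]
eef_rot: [[1.0, -0.002, -0.014], [0.014, 0.001, 1.0], [-0.002, -1.0, 0.001]]
contact_force: [0.8, 0.8, -0.5]
grip_width: -0.0001
button 334 [ 0.4589 -0.0196  0.0491]
```

View pics/w7.png

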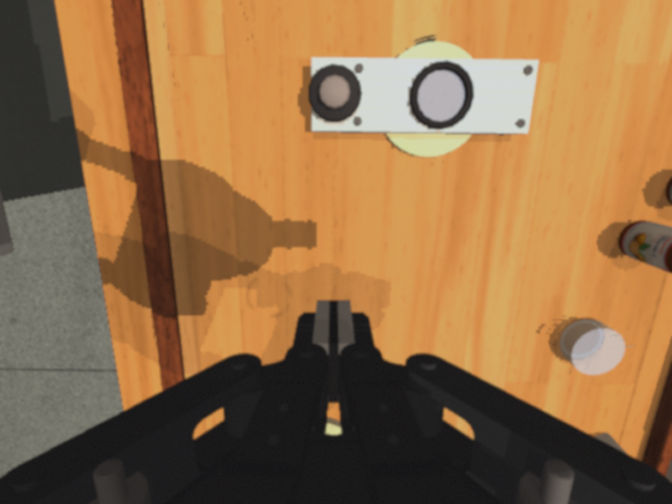

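View pics/top2.png

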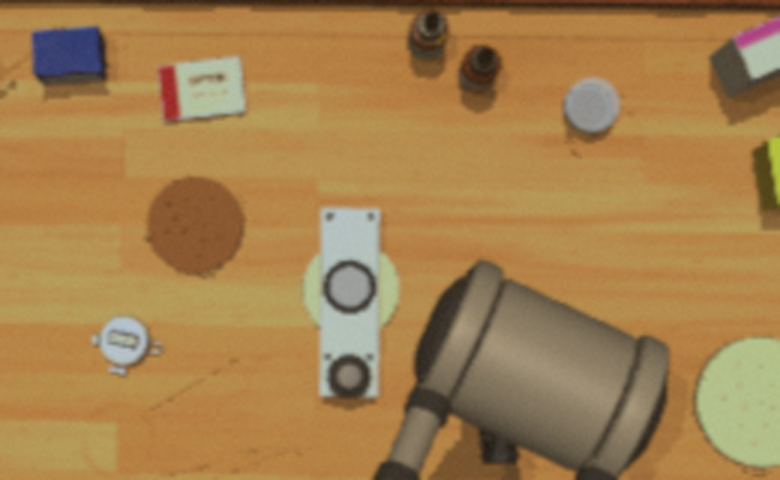

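The dish sticks out evenly on both sides of the plate: 303 to 399 px in the top crop, centre 351, with the lens at 350. The button is back at 49 mm, the tally counter, tissue and beaker are where they were, and the arm is clear.

```bash
python3 -c "
from bench import robot
print(robot.state()['contact_force'].round(1)); print(robot.close_job())"
```

```text
[-0.2  0.7  0.5]
the job is handed in; nothing more can be done
None
```

I pushed the small cream dish into the reader tunnel with the half-open fingers, pressed the button fully down, moved clear and handed the job in at about 11 s. The hand-in gives no verdict, so the checks below are my own.

- **Dish:** after the push it lay about 1–2 mm from the point under the lens. The last top view shows it sticking out evenly on both sides, within about 1 px (2–3 mm). It looked flat throughout, but I did not measure its tilt.
- **Button:** it bottomed out about 6 mm down, where the force rose to 29 N. It came back up to 49 mm, its starting height.
- **Other items:** in the top view the tally counter, tissue booklet and beaker look to be where they started.
- **Robot:** it stands clear, with about zero contact force.

One automatic fit of the dish position inside the tunnel was wrong (12 mm off) because it mixed up the two visible edges. I replaced it with a measurement from the front and back edges, which agreed with the side-to-side check.

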